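Gently load a circuit board into its holder and clamp it

ROBOT

A 7-joint arm with a two-finger parallel gripper is mounted at the origin on the work surface. World frame = base frame: x ahead of the robot, y to its left, z up, the work surface at z = 0. Lengths are in m, angles in degrees, forces in N, time in s.
With the tool pointing down it reaches from about 0.4 to 0.85 m from the base axis. Payload 6.9 kg.
Tool frame: the origin (TCP) lies at the very end of the fingers, on their centre line; the grasp point (between the pads) lies 19 mm behind it (ctrl.pinch_z is the distance from the TCP to the grasp point, in m); z points along the fingers, y is the direction in which the jaws open and shut (so a half turn about z gives the same grasp; the last joint's range is limited). The gripper opens to 85 mm and grips with 20 to 120 N. Pads are 22 mm wide; open, the fingers measure 114 mm over their backs; the gripper's body (76 mm by 85 mm) begins 54 mm behind the grasp point. The pads swing forward as they close: fully open they stand 13 mm farther back than shut.
Start: joints at [-62.825, 29.078, -13.613, 85.955, 7.202, 65.827, -8.869], TCP at [0.225, 0.583, 0.231] pointing down, gripper open.
Joint ranges: [-176.47, 176.47], [-13.61, 117.27], [-81.72, 77.17], [0.22, 143.17], [-87.28, 267.28], [10, 112.55], [-165.47, 165.47]. Speed limits (degrees/s): [136.94, 136.94, 180, 180, 180, 180, 180].

INTERFACE

Orientations are given as [roll, pitch, yaw] about the fixed x, y, z axes, in that order (R = Rz(yaw) Ry(pitch) Rx(roll)).
In Python, from station import ctrl, optics, job gives the robot as it stands.
- The arm moves only by the tool carry_out, never from a script. Its argument "motion" is a list of rows, each an object with "dp": the shift along the tool's x, y, z in cm, a list of three; "rotation": the turn, a rotation vector about the tool's x, y, z in degrees, a list of three; "jaw": the opening, from -1 (shut) to 1 (fully open). A call has 1 to 20 rows; each row shifts and turns the commanded pose from where the row before left it, along the tool's axes as they then stand; what a row does not reach is not made up. A row lasts 1/12 s, in which the tool goes at most 41.7 mm and 7.16 degrees, less where a joint would pass 70% of its speed; a pose out of reach is approached as far as the arm can. A call is refused whole if a number of a shift passes 4.17 or a number of a turn 7.16, either way. A call with a gripper value outside its range is refused whole. The fingers move at their own pace and stop on an object; "newtons" is the grip in N (left out, the last holds). Time passes only in rows, so rows that do not move let the fingers close. It gives the time, the measured TCP pose, the force and the opening at its end, in the units of the state.
- ctrl.read_state(): the state, without advancing time (a new reading comes with each control period).
- optics.capture(name): name is "side" or "top"; returns the picture (400x640x3 uint8, red, green, blue); there is no depth.
- optics.get_calibration(name): a dict with "mtx" (3x3 intrinsics, pixels), "k1" (the pictures are not rectified: a ray, as slopes to the right and down, at radius r is drawn at 1 + k1 r^2 times it, then the intrinsics apply), "R" (3x3) and "t" (3): a world point X has camera coordinates R X + t. Camera axes: x right, y down, z forward; pixel columns grow to the right and rows downward; lengths in m; the calibration is good to about 2 mm. A picture is of the moment at which its call begins. get_calibration takes no time and is no camera call.
- job.hand_in(): hands the job in, once; it reports no verdict.
The state is a dict: "clock": time; "joints": joint angles; "qvel": joint speeds; "effort": joint torques, N m; "tool_pos": TCP position; "orientation": TCP orientation; "contact_force": force on the tool from outside, world axes, zero at the start; "wrist_torque": the same for the moment, N m; "width": finger opening in m.
Only numpy, scipy, OpenCV 4.12 (cv2) and the standard library are available. Lean on these libraries where they do the work, as an engineer would, in place of code of your own. Each camera call takes 0.05 s, during which the arm holds its last target. There are 200 camera calls.

TASK

Slide the loose circuit board along its holder, through the flared mouth and between the guides, until its leading edge rests against the sprung rubber stop: push gently, never with more than 12 N, and do not pick it up. Then, with the board home, swing the clamp arm all the way across so that it lies square over the board, let go, and leave the spool, the bottle and the brass bowl where they stand.

Things in the scene. Friction and masses are not known exactly. Their poses are not given: they have to be found in the camera images.
- holder: Fixed board holder: flat grey plate 375 x 150 x 6 mm on the bench; its x is the way the board is slid. Origin on the bench; plate from x=-210 to +165 mm. Two slippery white nylon guides, 8 mm thick, tops 20 mm above the bench, run from x=35 to 123 mm, inner faces at y=+-53 mm; from x=35 to -8 mm they flare out to y=+-67 mm. An end block 110 mm wide, 30 mm high, stands at x=145 to 159 mm.
- holder_home (a point): Middle of the relaxed face of the black rubber stop pad, at holder x=120, y=0, 6 mm above the bench; axes as the holder's. The pad is 90 mm wide, 10 mm thick along x, top 23 mm above the bench, and sprung: it gives way up to 11 mm towards +x at about 0.45 N per mm; after that it is hard.
- board: Fragile green circuit board, 120 (x) x 100 (y) x 3 mm, about 0.2 kg, loose on four 8 mm feet on the holder's plate, outside the mouth, x roughly along the holder's. Origin: centre, at the bottom of the feet; the board's underside is 8 mm and its top 11 mm above it, components reach to 20 mm. Trailing edge (to push) at x=-60 mm, leading edge at x=+60 mm.
- board_front (a point): Middle of the board's leading edge (board x=+60 mm), at the height of the bottom of the feet.
- clamp (a joint): Clamp arm's angle, rad: 0 = open, lying alongside the guide and pointing back along holder -x; 1.57 = closed, against its limit, pointing along holder +y across the board. Stiff: it stays where it is left.
- clamp_pivot (a point): The clamp's upright hinge axis, at holder x=100, y=-78 mm, 21 mm above the bench (underside of the arm). The flat steel arm is 14 mm wide, 6 mm thick (21 to 27 mm above the bench) and reaches 62 mm from the axis; closed, it passes 4 mm above the board.
- clamp_knob (a point): Middle of the black upright knob on the clamp arm, 52 mm from the hinge axis: 14 mm in diameter, 25 mm tall, from 27 to 52 mm above the bench; this point is at its top's height.
- spool: Solder spool, 56 mm in diameter, 45 mm tall, standing; origin under its centre. To be left alone.
- flux_bottle: Small amber bottle, 42 mm in diameter, 85 mm tall; origin under its centre. To be left alone.
- tin: Small brass bowl, 64 mm in diameter, 35 mm tall; origin under its centre. To be left alone.
Not all that is in view belongs to the job. Of the things like the board, leave any that is brown or orange; of the rest the smaller one is meant.

How it is judged:
By the outcome, as a careful person would: the job done as asked, in the order asked, and still so for the second after the job is handed in, with the robot touching nothing.
It also fails if it takes over 53 s, if anything falls off the work surface, if the arm or the gripper's body presses on something with over 40 N, if the wrist force passes 120 N, or if a joint passes its speed limit or range.

## Working session

There is one attempt and no reset: what is moved stays moved. The work goes in short steps, Python scripts to look and compute and a tool call to move; the robot and the scene stay as the last step left them, time stands still between calls to the robot, and variables do not carry over. Pictures are saved under pics/ and viewed, about 8 in all and at most 12, crops included, and the job is handed in when it is done.

Besides the shell and the picture viewer there is one more tool, called as a command line: name --argument value ..., lists and objects as JSON in quotes. carry_out: Moves the arm, as the interface text tells. Its arguments: {"type":"object","properties":{"motion":{"type":"array"},"newtons":{"type":"number"}},"required":["motion"]}

```bash
mkdir -p pics; ls; cat > h.py <<'E'
import numpy as np, cv2
from station import ctrl, optics, job
def cap(n,f):
    im=optics.capture(n); cv2.imwrite('pics/'+f,im[:,:,::-1].copy()); return im
def proj(n,X):
    c=optics.get_calibration(n); X=np.atleast_2d(X)
    p=X@np.array(c['R']).T+np.array(c['t']); s=p[:,:2]/p[:,2:]
    s=s*(1+c['k1']*(s**2).sum(1,keepdims=True)); M=np.array(c['mtx'])
    return s@M[:2,:2].T+M[:2,2]
def back(n,uv,z):
    c=optics.get_calibration(n); M=np.array(c['mtx']); uv=np.atleast_2d(np.array(uv,float)); z=np.broadcast_to(z,len(uv))
    d=(uv-M[:2,2])@np.linalg.inv(M[:2,:2]).T; s=d.copy()
    for _ in range(30): s=d/(1+c['k1']*(s**2).sum(1,keepdims=True))
    R=np.array(c['R']); o=-R.T@np.array(c['t']); r=np.c_[s,np.ones(len(s))]@R
    return o+r*((z-o[2])/r[:,2])[:,None]
E
python3 - <<'E'
from h import *
cap('top','top1.png');cap('side','side1.png')
print(ctrl.read_state())
for n in('top','side'):
    c=optics.get_calibration(n);print(n,c,-np.array(c['R']).T@np.array(c['t']))
E
```

```text
pics
{'clock': 0.1, 'joints': array([-62.82581502,  29.11883947, -13.60982227,  86.00175823,
         7.20125335,  65.82799721,  -8.87125817]), 'qvel': array([-0.02617154, -0.16064643,  0.05473822, -0.11209563,  0.20803623,
        0.06179699, -0.00286926]), 'effort': array([-5.69058364e-03, -6.21829891e+01, -2.19496630e+00, -2.50207150e+01,
        1.25033373e-02,  7.78087531e-03, -1.19528579e-05]), 'tool_pos': array([0.22519921, 0.58253971, 0.23054454]), 'orientation': array([-1.79910067e+02,  1.02607061e-03,  1.58869093e+02]), 'contact_force': array([-0.66569907,  0.38879475,  0.63649073]), 'wrist_torque': array([-0.00851714,  0.04166448, -0.02170089]), 'width': 0.0857465254665101}
top {'mtx': array([[442.98624536,   0.        , 316.45151954],
       [  0.        , 442.98624536, 199.68399633],
       [  0.        ,   0.        ,   1.        ]]), 'k1': 0.0311342457519905, 'R': array([[-0.02443281, -0.99931525,  0.02778596],
       [-0.99869259,  0.02315035, -0.04557594],
       [ 0.04490148, -0.02886318, -0.99857437]]), 't': array([-0.1511343 ,  0.45959401,  1.28264783])} [ 0.39770771 -0.12464928  1.30596509]
side {'mtx': array([[429.90566352,   0.        , 316.761029  ],
       [  0.        , 429.90566352, 197.93040432],
       [  0.        ,   0.        ,   1.        ]]), 'k1': -0.0540434339859325, 'R': array([[ 0.9914721 , -0.13024763, -0.00431511],
       [-0.09521582, -0.7014003 , -0.70637919],
       [ 0.0889776 ,  0.70076613, -0.70782047]]), 't': array([-0.50712909, -0.01750837,  1.4283599 ])} [ 0.37404524 -1.07927897  0.99646651]
```

View pics/top1.png

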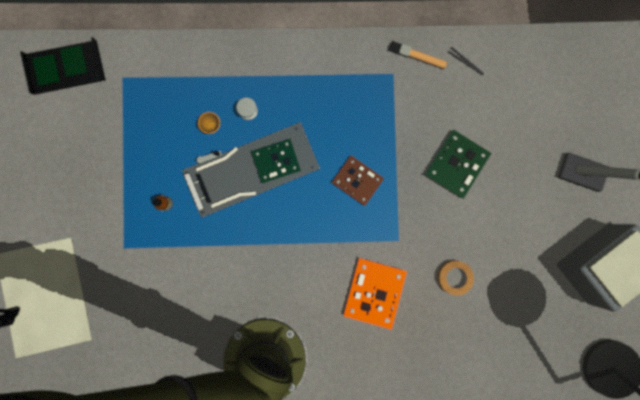

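View pics/side1.png

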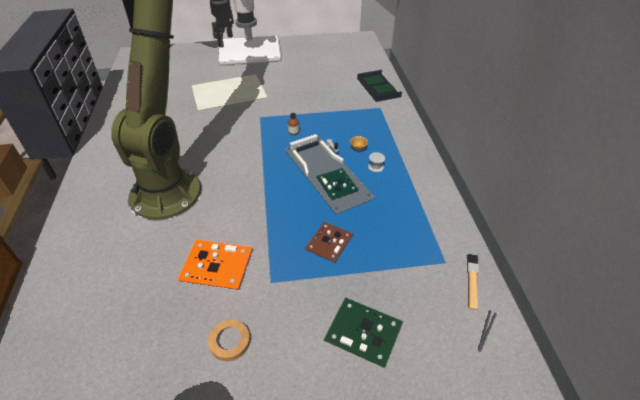

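The top view shows the holder around (250,170), with its stop end at (193,192) and the mouth facing right. The board is at (275,160), the clamp at (208,157), the bowl at (208,122), the spool at (246,108) and the bottle at (161,202). I'll zoom in next.

```bash
python3 - <<'E'
import cv2
a=cv2.imread('pics/top1.png')[90:225,140:330]
cv2.imwrite('pics/z1.png',cv2.resize(a,None,fx=4.2,fy=4.2,interpolation=cv2.INTER_CUBIC))
E
```

```text
(no output)
```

View pics/z1.png

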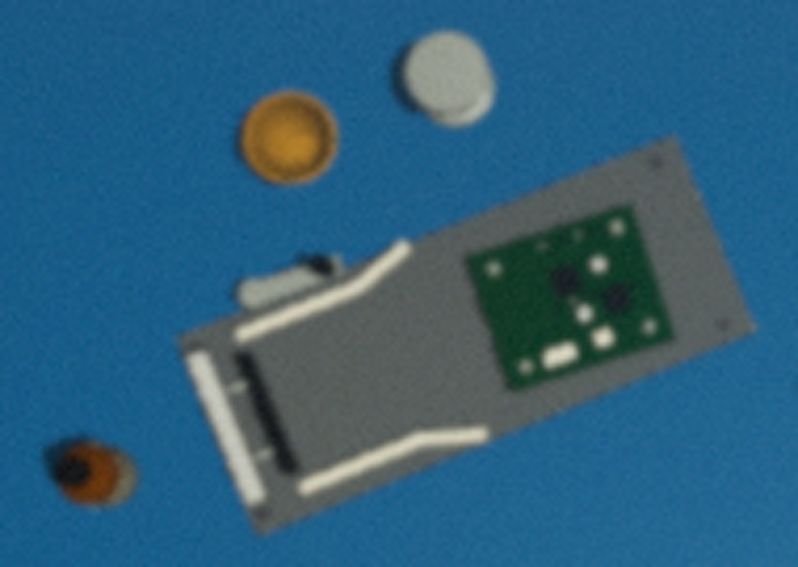

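Zoomed crop: plate corners are at (180,340), (262,533), (755,326), (678,137). Board corners are at (468,256), (632,207), (673,340), (511,390). The knob is at (322,265).

```bash
cat >> h.py <<'E'
from scipy.optimize import least_squares
def fit(n,local,z,uv):
    P=back(n,uv,z)[:,:2]; L=np.array(local)
    f=lambda q:(L@np.array([[np.cos(q[2]),np.sin(q[2])],[-np.sin(q[2]),np.cos(q[2])]])+q[:2]-P).ravel()
    q=min((least_squares(f,[*P.mean(0),a]) for a in (0,1.5,3,-1.5)),key=lambda r:r.cost)
    return q.x,np.abs(q.fun).max()
def crop2uv(p,f=4.2,o=(140,90)): return (np.array(p,float)+.5)/f-.5+np.array(o)
E
python3 - <<'E'
from h import *
U=crop2uv
h,e=fit('top',[[.165,-.075],[.165,.075],[-.21,.075],[-.21,-.075]],.006,U([(180,340),(262,533),(755,326),(678,137)]))
b,e2=fit('top',[[.06,-.05],[-.06,-.05],[-.06,.05],[.06,.05]],.017,U([(468,256),(632,207),(673,340),(511,390)]))
print('holder',h,np.degrees(h[2]),e,'board',b,np.degrees(b[2]),e2)
c,s=np.cos(h[2]),np.sin(h[2]);R=np.array([[c,-s],[s,c]])
print('board in holder',(b[:2]-h[:2])@R*1000,np.degrees(b[2]-h[2]))
for n,p,z in(('knob',(322,265),.04),('bowl',(290,138),.035),('spool',(446,74),.045),('bottle',(72,470),.085)):
    w=back('top',U([p]),z)[0,:2];print(n,w,(w-h[:2])@R*1000)
pts=np.array([[.1,-.078,.024],[.048,-.078,.052],[.12,0,.02],[-.21,-.075,.006]])
W=np.c_[pts[:,:2]@R.T+h[:2],pts[:,2]];print(W);print((proj('top',W)+.5-[140,90])*4.2-.5)
# where to push
for hx in(-.3,-.2,-.06):print(hx,R@[hx,0]+h[:2])
E
```

```text
holder [ 0.54253137  0.04653672 -4.3375952 ] -248.5258980079431 0.003138083503947564 board [ 0.5724886  -0.04555854 -4.43357882] -254.02535432732597 0.0016860223179938627
board in holder [-96.66905209   5.83660165] -5.499456319382854
knob [0.59532318 0.1212094 ] [ 50.1630769  -76.46338459]
bowl [0.68366991 0.14242576] [  37.56464408 -166.44426223]
spool [0.72358944 0.03442618] [ -77.55171974 -164.05614942]
bottle [0.45767358 0.27481463] [243.49637188  -4.60089625]
[[ 0.57850879  0.16814932  0.024     ]
 [ 0.59754499  0.119759    0.052     ]
 [ 0.4986017   0.15820669  0.02      ]
 [ 0.68920204 -0.12142969  0.006     ]]
[[257.98024638 294.17132323]
 [320.58357463 258.96966464]
 [275.57074541 410.43723678]
 [676.69978043 133.01333416]]
-0.3 [ 0.65235556 -0.23263822]
-0.2 [ 0.6157475  -0.13957991]
-0.06 [ 0.56449621 -0.00929827]
```

Holder heading is 111.5°. The board sits at holder (-97, +6) mm, yawed -5.5°. I'll push the trailing edge with two partly opened fingertips. First move: turn the tool to the holder heading (tool x = holder x, tool y = -holder y) and travel to behind the board.

carry_out --motion '[{"dp": [0,0,0],"rotation": [0,0,6.77],"jaw": 0.05},{"dp": [0,0,0],"rotation": [0,0,6.77],"jaw": 0.05},{"dp": [0,0,0],"rotation": [0,0,6.77],"jaw": 0.05},{"dp": [0,0,0],"rotation": [0,0,6.77],"jaw": 0.05},{"dp": [0,0,0],"rotation": [0,0,6.77],"jaw": 0.05},{"dp": [0,0,0],"rotation": [0,0,6.77],"jaw": 0.05},{"dp": [0,0,0],"rotation": [0,0,6.77],"jaw": 0.05},{"dp": [-3.8,0.45,0],"rotation": [0,0,0],"jaw": 0.05},{"dp": [-3.8,0.45,0],"rotation": [0,0,0],"jaw": 0.05},{"dp": [-3.8,0.45,0],"rotation": [0,0,0],"jaw": 0.05},{"dp": [-3.8,0.45,0],"rotation": [0,0,0],"jaw": 0.05},{"dp": [-3.8,0.45,0],"rotation": [0,0,0],"jaw": 0.05},{"dp": [-3.8,0.45,0],"rotation": [0,0,0],"jaw": 0.05},{"dp": [-3.8,0.45,0],"rotation": [0,0,0],"jaw": 0.05},{"dp": [-3.8,0.45,0],"rotation": [0,0,0],"jaw": 0.05},{"dp": [-3.8,0.45,0],"rotation": [0,0,0],"jaw": 0.05},{"dp": [-3.8,0.45,0],"rotation": [0,0,0],"jaw": 0.05},{"dp": [-3.8,0.45,0],"rotation": [0,0,0],"jaw": 0.05},{"dp": [-3.8,0.45,0],"rotation": [0,0,0],"jaw": 0.05},{"dp": [-3.8,0.45,0],"rotation": [0,0,0],"jaw": 0.05}]'

```text
clock: 1.77
tool_pos: [0.4609, 0.1428, 0.2312]
orientation: [-180.0, -0.0, 111.5]
contact_force: [0.3, 0.2, -0.2]
width: 0.0446
```

```bash
cat >> h.py <<'E'
H=np.array([0.54253,0.04654]);HA=np.radians(111.474)
def st():
    s=ctrl.read_state();c,sn=np.cos(HA),np.sin(HA);R=np.array([[c,-sn],[sn,c]])
    print('t',round(s['clock'],2),'holder mm',((s['tool_pos'][:2]-H)@R*1e3).round(1),'z',(s['tool_pos'][2]*1e3).round(1),'rpy',s['orientation'].round(2),'F hold',(s['contact_force'][:2]@R).round(2),s['contact_force'][2].round(2),'w',s['width'].round(4))
E
python3 -c "from h import *;st()"
```

```text
Traceback (most recent call last):
  File "h.py", line 26, in st
    print('t',round(s['clock'],2),'holder mm',((s['tool_pos'][:2]-H)@R*1e3).round(1),'z',(s['tool_pos'][2]*1e3).round(1),'rpy',s['orientation'].round(2),'F hold',(s['contact_force'][:2]@R).round(2),s['contact_force'][2].round(2),'w',s['width'].round(4))
                                                                                                                                                                                                                                         ^^^^^^^^^^^^^^^^
AttributeError: 'float' object has no attribute 'round'
```

carry_out --motion '[{"dp": [-3.55,0.4,0]},{"dp": [-3.55,0.4,0]},{"dp": [-3.55,0.4,0]},{"dp": [-3.55,0.4,0]},{"dp": [-3.55,0.4,0]},{"dp": [-3.55,0.4,0]},{"dp": [-3.55,0.4,0]},{"dp": [-3.55,0.4,0]},{"dp": [-3.55,0.4,0]},{"dp": [0,0,3.3]},{"dp": [0,0,3.3]},{"dp": [0,0,3.3]},{"dp": [0,0,3.3]},{"dp": [0,0,3.3]},{"dp": [0,0,2.0]},{"dp": [0,0,1.5]},{"dp": [0,0,0]},{"dp": [0,0,0]}]'

```text
validation failed for argument at $.mo...
```

```bash
sed -i "s/s\['width'\].round(4)/round(float(s['width']),4)/" h.py; python3 - <<'E'
from h import *
st();a=cap('top','top2.png')[90:225,200:390,::-1]
cv2.imwrite('pics/z2.png',cv2.resize(a,None,fx=4.2,fy=4.2,interpolation=cv2.INTER_CUBIC))
E
```

```text
t 1.77 holder mm [119.5  40.7] z 231.2 rpy [-179.98   -0.    111.49] F hold [ 0.07 -0.33] -0.18 w 0.0446
```

View pics/z2.png

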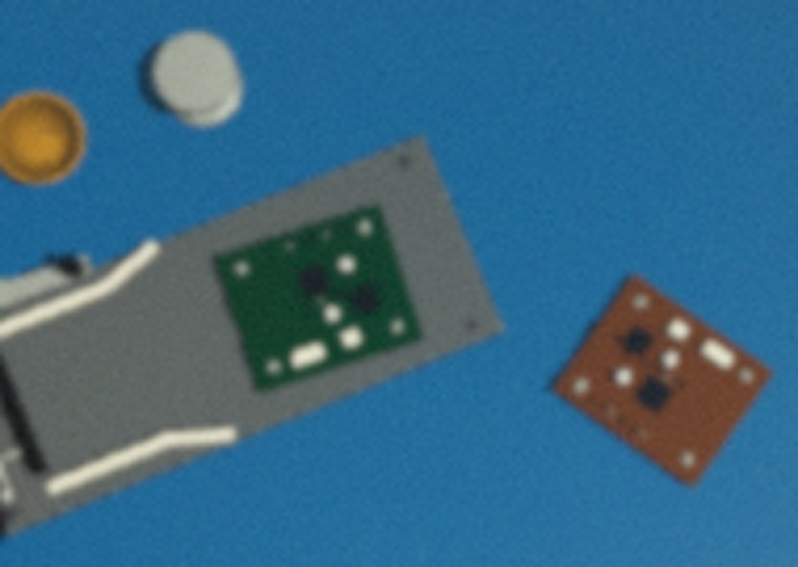

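The move was refused because every row needs all its fields. The picture shows the scene unchanged, with the brown board clear of the plate end at (660,380). Sending it again.

carry_out --motion '[{"dp": [-3.55,0.4,0],"rotation": [0,0,0],"jaw": 0.05},{"dp": [-3.55,0.4,0],"rotation": [0,0,0],"jaw": 0.05},{"dp": [-3.55,0.4,0],"rotation": [0,0,0],"jaw": 0.05},{"dp": [-3.55,0.4,0],"rotation": [0,0,0],"jaw": 0.05},{"dp": [-3.55,0.4,0],"rotation": [0,0,0],"jaw": 0.05},{"dp": [-3.55,0.4,0],"rotation": [0,0,0],"jaw": 0.05},{"dp": [-3.55,0.4,0],"rotation": [0,0,0],"jaw": 0.05},{"dp": [-3.55,0.4,0],"rotation": [0,0,0],"jaw": 0.05},{"dp": [-3.55,0.4,0],"rotation": [0,0,0],"jaw": 0.05},{"dp": [0,0,3.3],"rotation": [0,0,0],"jaw": 0.05},{"dp": [0,0,3.3],"rotation": [0,0,0],"jaw": 0.05},{"dp": [0,0,3.3],"rotation": [0,0,0],"jaw": 0.05},{"dp": [0,0,3.3],"rotation": [0,0,0],"jaw": 0.05},{"dp": [0,0,3.3],"rotation": [0,0,0],"jaw": 0.05},{"dp": [0,0,2.0],"rotation": [0,0,0],"jaw": 0.05},{"dp": [0,0,1.5],"rotation": [0,0,0],"jaw": 0.05},{"dp": [0,0,0],"rotation": [0,0,0],"jaw": 0.05},{"dp": [0,0,0],"rotation": [0,0,0],"jaw": 0.05}]'

```text
clock: 3.32
tool_pos: [0.6105, -0.1391, 0.0305]
orientation: [-179.9, -0.1, 111.5]
contact_force: [0.6, -0.6, 0.1]
width: 0.0449
```

```bash
python3 -c "from h import *;st()"
```

```text
t 3.32 holder mm [-197.6    4.7] z 30.5 rpy [-1.7989e+02 -7.0000e-02  1.1148e+02] F hold [-0.79 -0.32] 0.14 w 0.0449
```

carry_out --motion '[{"dp": [0,0,1.0],"rotation": [0,0,0],"jaw": 0.05},{"dp": [0,0,0.75],"rotation": [0,0,0],"jaw": 0.05},{"dp": [0,0,0.4],"rotation": [0,0,0],"jaw": 0.05},{"dp": [0.6,0,0],"rotation": [0,0,0],"jaw": 0.05},{"dp": [0.6,0,0],"rotation": [0,0,0],"jaw": 0.05},{"dp": [0.4,0,0],"rotation": [0,0,0],"jaw": 0.05},{"dp": [0.2,0,0],"rotation": [0,0,0],"jaw": 0.05},{"dp": [0.2,0,0],"rotation": [0,0,0],"jaw": 0.05},{"dp": [0.2,0,0],"rotation": [0,0,0],"jaw": 0.05},{"dp": [0.2,0,0],"rotation": [0,0,0],"jaw": 0.05},{"dp": [0.2,0,0],"rotation": [0,0,0],"jaw": 0.05},{"dp": [0.2,0,0],"rotation": [0,0,0],"jaw": 0.05},{"dp": [0.2,0,0],"rotation": [0,0,0],"jaw": 0.05},{"dp": [0.2,0,0],"rotation": [0,0,0],"jaw": 0.05},{"dp": [0.2,0,0],"rotation": [0,0,0],"jaw": 0.05},{"dp": [0.2,0,0],"rotation": [0,0,0],"jaw": 0.05},{"dp": [0.2,0,0],"rotation": [0,0,0],"jaw": 0.05},{"dp": [0.2,0,0],"rotation": [0,0,0],"jaw": 0.05},{"dp": [0.2,0,0],"rotation": [0,0,0],"jaw": 0.05},{"dp": [0.2,0,0],"rotation": [0,0,0],"jaw": 0.05}]'

```text
clock: 4.98
tool_pos: [0.595, -0.0983, 0.0098]
orientation: [180.0, 0.0, 111.5]
contact_force: [1.0, -0.8, 0.1]
width: 0.0446
```

```bash
python3 - <<'E'
from h import *
st();a=cap('side','side2.png')[120:225,265:400,::-1];b=cap('top','top3.png')[100:220,175:330,::-1]
a=cv2.resize(a,(540,420),interpolation=2);b=cv2.resize(b,(542,420),interpolation=2)
cv2.imwrite('pics/z3.png',cv2.resize(np.hstack([a,b]),None,fx=.735,fy=.735,interpolation=3))
E
```

```text
t 4.98 holder mm [-154.     4.2] z 9.8 rpy [1.7999e+02 1.0000e-02 1.1148e+02] F hold [-1.17 -0.67] 0.06 w 0.0446
```

View pics/z3.png

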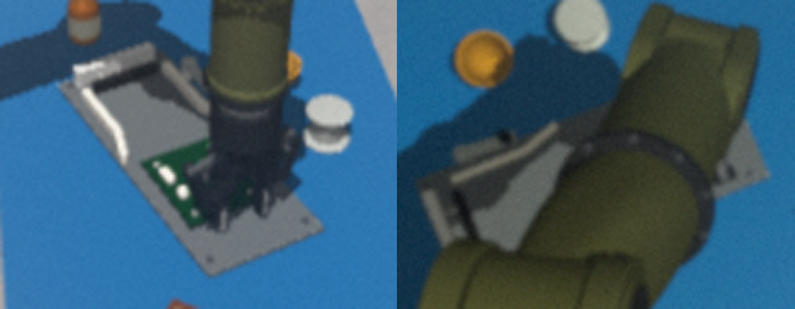

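The side view shows both fingertips (222,220) and (265,208) at the board's trailing edge. The arm hides the board in the top view. The board's left edge runs from (145,160) to (193,225) in the crop. Continuing the push, starting at 3 mm per row.

carry_out --motion '[{"dp": [0.2,0,0],"rotation": [0,0,0],"jaw": 0.05},{"dp": [0.3,0,0],"rotation": [0,0,0],"jaw": 0.05},{"dp": [0.3,0,0],"rotation": [0,0,0],"jaw": 0.05},{"dp": [0.3,0,0],"rotation": [0,0,0],"jaw": 0.05},{"dp": [0.3,0.03,0],"rotation": [0,0,0],"jaw": 0.05},{"dp": [0.3,0.03,0],"rotation": [0,0,0],"jaw": 0.05},{"dp": [0.3,0.03,0],"rotation": [0,0,0],"jaw": 0.05},{"dp": [0.3,0.03,0],"rotation": [0,0,0],"jaw": 0.05},{"dp": [0.3,0.03,0],"rotation": [0,0,0],"jaw": 0.05},{"dp": [0.3,0.03,0],"rotation": [0,0,0],"jaw": 0.05},{"dp": [0.3,0.03,0],"rotation": [0,0,0],"jaw": 0.05},{"dp": [0.3,0.03,0],"rotation": [0,0,0],"jaw": 0.05}]'

```text
clock: 6.08
tool_pos: [0.5843, -0.0648, 0.0098]
orientation: [-180.0, -0.0, 111.5]
contact_force: [0.6, -0.8, -1.1]
width: 0.0448
```

```bash
python3 - <<'E'
from h import *
st();a=cap('side','side3.png')[120:220,265:398,::-1]
cv2.imwrite('pics/z4.png',cv2.resize(a,(798,600),interpolation=2))
c,sn=np.cos(HA),np.sin(HA);R=np.array([[c,-sn],[sn,c]])
print((back('side',[(314.3,174.4),(330.6,196.5)],.017)[:,:2]-H)@R*1e3)
def hp(p): # holder mm -> crop px
    p=np.array(p)/1e3; W=np.c_[p[:,:2]@R.T+H,p[:,2]];return ((proj('side',W)-[265,120])*6).round()
print('guide ends +y',hp([[123,53,20],[35,53,20],[-8,67,20],[-210,75,6],[120,45,23],[120,-45,23]]))
E
```

```text
t 6.08 holder mm [-118.9    1.9] z 9.8 rpy [-179.99   -0.    111.48] F hold [-0.93 -0.25] -1.14 w 0.0448
[[ -25.52748545   51.86443721]
 [-144.76708187   57.19434994]]
guide ends +y [[176. 179.]
 [244. 262.]
 [258. 313.]
 [427. 562.]
 [190. 174.]
 [320. 129.]]
```

View pics/z4.png

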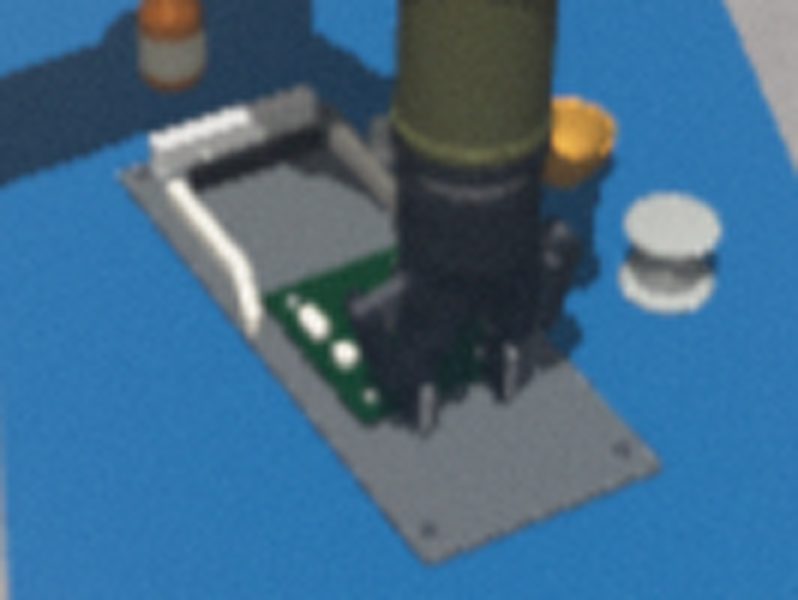

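The board follows the fingers: leading +y corner at (265,298), trailing corner at (368,425), just entering the flared mouth inside the guide.

```bash
python3 - <<'E'
from h import *
c,sn=np.cos(HA),np.sin(HA);R=np.array([[c,-sn],[sn,c]])
print((back('side',np.array([(265,298),(368,425)])/6+[265,120],.017)[:,:2]-H)@R*1e3)
print((back('side',np.array([(255,330),(430,562),(660,467),(120,172)])/6+[265,120],[.020,.006,.006,.006])[:,:2]-H)@R*1e3)
E
```

```text
[[   4.49881645   55.58174995]
 [-115.24780841   56.13191163]]
[[ -19.87360173   75.02851666]
 [-210.62057475   73.32706881]
 [-211.18577734  -71.66450556]
 [ 162.18680688   72.0981252 ]]
```

carry_out --motion '[{"dp": [0.25,0.04,0],"rotation": [0,0,0],"jaw": 0.05},{"dp": [0.25,0.04,0],"rotation": [0,0,0],"jaw": 0.05},{"dp": [0.25,0.04,0],"rotation": [0,0,0],"jaw": 0.05},{"dp": [0.25,0.04,0],"rotation": [0,0,0],"jaw": 0.05},{"dp": [0.25,0.04,0],"rotation": [0,0,0],"jaw": 0.05},{"dp": [0.25,0.04,0],"rotation": [0,0,0],"jaw": 0.05},{"dp": [0.2,0.04,0],"rotation": [0,0,0],"jaw": 0.05},{"dp": [0.2,0.04,0],"rotation": [0,0,0],"jaw": 0.05}]'

```text
clock: 6.8
tool_pos: [0.5804, -0.046, 0.0098]
orientation: [-180.0, -0.0, 111.5]
contact_force: [1.1, 0.0, -0.2]
width: 0.0446
```

carry_out --motion '[{"dp": [0.2,0.04,0],"rotation": [0,0,0],"jaw": 0.05},{"dp": [0.2,0.04,0],"rotation": [0,0,0],"jaw": 0.05},{"dp": [0.2,0.04,0],"rotation": [0,0,0],"jaw": 0.05},{"dp": [0.2,0.04,0],"rotation": [0,0,0],"jaw": 0.05}]'

```text
clock: 7.13
tool_pos: [0.5796, -0.0385, 0.01]
orientation: [179.9, 0.1, 111.5]
contact_force: [1.4, -2.5, 1.1]
width: 0.0447
```

carry_out --motion '[{"dp": [0.2,0,0],"rotation": [0,0,0],"jaw": 0.05},{"dp": [0.2,0,0],"rotation": [0,0,0],"jaw": 0.05},{"dp": [0.2,0,0],"rotation": [0,0,0],"jaw": 0.05},{"dp": [0.2,0,0],"rotation": [0,0,0],"jaw": 0.05}]'

```text
clock: 7.47
tool_pos: [0.5761, -0.0306, 0.0099]
orientation: [180.0, 0.0, 111.5]
contact_force: [1.3, -1.9, 1.0]
width: 0.0451
```

```bash
python3 -c "from h import *;st()"
```

```text
t 7.47 holder mm [-84.  -3.] z 9.9 rpy [179.99   0.   111.47] F hold [-2.25 -0.53] 1.0 w 0.0451
```

Force is about 2.3 N with the leading edge around the throat. Continuing.

carry_out --motion '[{"dp": [0.2,0,0],"rotation": [0,0,0],"jaw": 0.05},{"dp": [0.2,0,0],"rotation": [0,0,0],"jaw": 0.05},{"dp": [0.2,0,0],"rotation": [0,0,0],"jaw": 0.05},{"dp": [0.2,0,0],"rotation": [0,0,0],"jaw": 0.05},{"dp": [0.2,0,0],"rotation": [0,0,0],"jaw": 0.05}]'

```text
clock: 7.88
tool_pos: [0.5724, -0.0213, 0.0098]
orientation: [180.0, 0.0, 111.5]
contact_force: [1.3, -1.0, 0.3]
width: 0.0448
```

carry_out --motion '[{"dp": [0.2,0,0],"rotation": [0,0,0],"jaw": 0.05},{"dp": [0.2,0,0],"rotation": [0,0,0],"jaw": 0.05},{"dp": [0.2,0,0],"rotation": [0,0,0],"jaw": 0.05},{"dp": [0.2,0,0],"rotation": [0,0,0],"jaw": 0.05},{"dp": [0.2,0,0],"rotation": [0,0,0],"jaw": 0.05},{"dp": [0.2,0,0],"rotation": [0,0,0],"jaw": 0.05},{"dp": [0.2,0,0],"rotation": [0,0,0],"jaw": 0.05},{"dp": [0.2,0,0],"rotation": [0,0,0],"jaw": 0.05}]'

```text
clock: 8.55
tool_pos: [0.5665, -0.0063, 0.0098]
orientation: [-180.0, 0.0, 111.5]
contact_force: [0.4, -1.8, 0.6]
width: 0.0446
```

carry_out --motion '[{"dp": [0.2,0,0],"rotation": [0,0,0],"jaw": 0.05},{"dp": [0.2,0,0],"rotation": [0,0,0],"jaw": 0.05},{"dp": [0.2,0,0],"rotation": [0,0,0],"jaw": 0.05},{"dp": [0.2,0,0],"rotation": [0,0,0],"jaw": 0.05},{"dp": [0.2,0,0],"rotation": [0,0,0],"jaw": 0.05},{"dp": [0.2,0,0],"rotation": [0,0,0],"jaw": 0.05},{"dp": [0.2,0,0],"rotation": [0,0,0],"jaw": 0.05},{"dp": [0.2,0,0],"rotation": [0,0,0],"jaw": 0.05}]'

```text
clock: 9.22
tool_pos: [0.5606, 0.0086, 0.0098]
orientation: [180.0, 0.0, 111.5]
contact_force: [1.5, -1.1, 0.4]
width: 0.0448
```

```bash
python3 - <<'E'
from h import *
st();a=cap('side','side4.png')[120:220,265:398,::-1]
cv2.imwrite('pics/z5.png',cv2.resize(a,(798,600),interpolation=2))
E
```

```text
t 9.22 holder mm [-42.  -3.] z 9.8 rpy [180.     0.   111.48] F hold [-1.52 -0.97] 0.36 w 0.0448
```

View pics/z5.png

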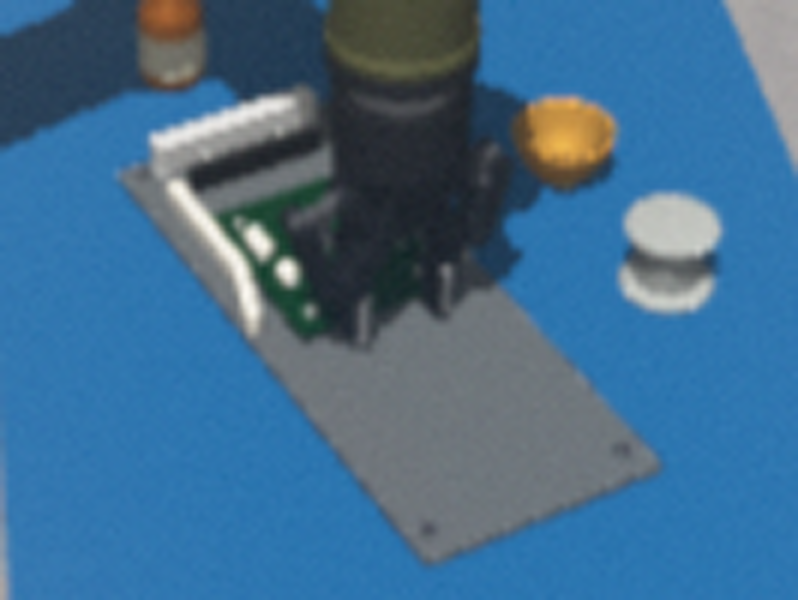

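The board is between the guides; its leading corner (217,212) is about 30 mm short of the black pad at (195,180). Continuing more slowly.

carry_out --motion '[{"dp": [0.2,0,0],"rotation": [0,0,0],"jaw": 0.05},{"dp": [0.2,0,0],"rotation": [0,0,0],"jaw": 0.05},{"dp": [0.2,0,0],"rotation": [0,0,0],"jaw": 0.05},{"dp": [0.2,0,0],"rotation": [0,0,0],"jaw": 0.05},{"dp": [0.2,0,0],"rotation": [0,0,0],"jaw": 0.05},{"dp": [0.2,0,0],"rotation": [0,0,0],"jaw": 0.05},{"dp": [0.2,0,0],"rotation": [0,0,0],"jaw": 0.05},{"dp": [0.2,0,0],"rotation": [0,0,0],"jaw": 0.05},{"dp": [0.2,0,0],"rotation": [0,0,0],"jaw": 0.05},{"dp": [0.2,0,0],"rotation": [0,0,0],"jaw": 0.05},{"dp": [0.2,0,0],"rotation": [0,0,0],"jaw": 0.05}]'

```text
clock: 10.18
tool_pos: [0.5526, 0.029, 0.0098]
orientation: [-180.0, -0.0, 111.5]
contact_force: [1.7, -0.5, 0.5]
width: 0.0447
```

carry_out --motion '[{"dp": [0.1,0,0],"rotation": [0,0,0],"jaw": 0.05},{"dp": [0.1,0,0],"rotation": [0,0,0],"jaw": 0.05},{"dp": [0.1,0,0],"rotation": [0,0,0],"jaw": 0.05},{"dp": [0.1,0,0],"rotation": [0,0,0],"jaw": 0.05},{"dp": [0.1,0,0],"rotation": [0,0,0],"jaw": 0.05},{"dp": [0.1,0,0],"rotation": [0,0,0],"jaw": 0.05},{"dp": [0,0,0],"rotation": [0,0,0],"jaw": 0.05}]'

```text
clock: 10.77
tool_pos: [0.5503, 0.0347, 0.0098]
orientation: [-180.0, -0.0, 111.5]
contact_force: [0.6, -1.0, -0.5]
width: 0.0446
```

carry_out --motion '[{"dp": [0.1,0,0],"rotation": [0,0,0],"jaw": 0.05},{"dp": [0.1,0,0],"rotation": [0,0,0],"jaw": 0.05},{"dp": [0.1,0,0],"rotation": [0,0,0],"jaw": 0.05},{"dp": [0,0,0],"rotation": [0,0,0],"jaw": 0.05}]'

```text
clock: 11.1
tool_pos: [0.5492, 0.0375, 0.0097]
orientation: [-180.0, -0.0, 111.5]
contact_force: [-0.3, -0.5, -0.2]
width: 0.0451
```

```bash
python3 - <<'E'
from h import *
for i in range(4): st();optics.capture('side')
a=cap('side','side5.png')[125:185,275:355,::-1]
cv2.imwrite('pics/z6.png',cv2.resize(a,(800,600),interpolation=2))
E
```

```text
t 11.1 holder mm [-10.8  -2.9] z 9.7 rpy [-1.7999e+02 -1.0000e-02  1.1149e+02] F hold [-0.36  0.44] -0.24 w 0.0451
t 11.15 holder mm [-10.9  -2.8] z 9.7 rpy [-1.7997e+02 -2.0000e-02  1.1150e+02] F hold [-0.05 -0.47] 0.82 w 0.0449
t 11.2 holder mm [-10.9  -2.7] z 9.7 rpy [-1.7997e+02 -2.0000e-02  1.1150e+02] F hold [-0.28 -0.07] -0.5 w 0.045
t 11.25 holder mm [-10.9  -2.7] z 9.7 rpy [-1.7997e+02 -2.0000e-02  1.1149e+02] F hold [0.23 0.59] 0.06 w 0.045
```

View pics/z6.png

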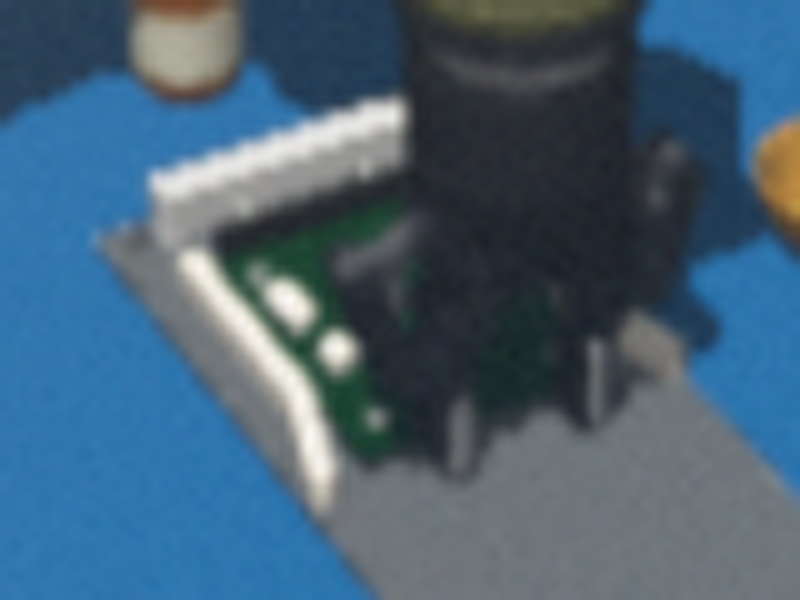

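The leading edge is now very close to the black pad, and static force is about 0. Creeping on to feel the spring.

carry_out --motion '[{"dp": [0.1,0,0],"rotation": [0,0,0],"jaw": 0.05},{"dp": [0.1,0,0],"rotation": [0,0,0],"jaw": 0.05},{"dp": [0,0,0],"rotation": [0,0,0],"jaw": 0.05},{"dp": [0,0,0],"rotation": [0,0,0],"jaw": 0.05}]'

```text
clock: 11.68
tool_pos: [0.5485, 0.0392, 0.0097]
orientation: [-180.0, -0.0, 111.5]
contact_force: [-0.4, 0.4, -0.2]
width: 0.0449
```

carry_out --motion '[{"dp": [0.1,0,0],"rotation": [0,0,0],"jaw": 0.05},{"dp": [0.1,0,0],"rotation": [0,0,0],"jaw": 0.05},{"dp": [0,0,0],"rotation": [0,0,0],"jaw": 0.05},{"dp": [0,0,0],"rotation": [0,0,0],"jaw": 0.05}]'

```text
clock: 12.02
tool_pos: [0.5478, 0.041, 0.0098]
orientation: [-180.0, -0.0, 111.5]
contact_force: [0.2, -1.4, -0.1]
width: 0.0448
```

```bash
python3 - <<'E'
from h import *
for i in range(5): st();optics.capture('side')
E
```

```text
t 12.02 holder mm [-7.1 -2.9] z 9.8 rpy [-179.99   -0.    111.48] F hold [-1.41  0.29] -0.08 w 0.0448
t 12.07 holder mm [-7.1 -2.9] z 9.8 rpy [-179.99   -0.    111.48] F hold [-0.4 -0.5] -0.71 w 0.0445
t 12.12 holder mm [-7.1 -2.9] z 9.8 rpy [-1.7999e+02 -1.0000e-02  1.1148e+02] F hold [-0.1   0.64] -0.6 w 0.0448
t 12.17 holder mm [-7.1 -2.9] z 9.8 rpy [-180.     -0.    111.48] F hold [-1.52 -0.38] -0.13 w 0.045
t 12.22 holder mm [-7.1 -2.9] z 9.8 rpy [-1.7999e+02 -1.0000e-02  1.1148e+02] F hold [-0.38  0.32] 0.54 w 0.0451
```

carry_out --motion '[{"dp": [0.1,0,0],"rotation": [0,0,0],"jaw": 0.05},{"dp": [0.1,0,0],"rotation": [0,0,0],"jaw": 0.05},{"dp": [0.1,0,0],"rotation": [0,0,0],"jaw": 0.05},{"dp": [0,0,0],"rotation": [0,0,0],"jaw": 0.05}]'

```text
clock: 12.6
tool_pos: [0.5467, 0.0436, 0.0098]
orientation: [-180.0, 0.0, 111.5]
contact_force: [0.3, -1.3, -1.4]
width: 0.0453
```

```bash
python3 - <<'E'
from h import *
for i in range(6): st();optics.capture('side')
E
```

```text
t 12.6 holder mm [-4.3 -2.9] z 9.8 rpy [-1.7999e+02  2.0000e-02  1.1147e+02] F hold [-1.33  0.24] -1.4 w 0.0453
t 12.65 holder mm [-4.3 -2.9] z 9.8 rpy [-1.7999e+02  1.0000e-02  1.1148e+02] F hold [-2.16  0.24] -0.52 w 0.0447
t 12.7 holder mm [-4.3 -2.9] z 9.8 rpy [-1.8000e+02  1.0000e-02  1.1147e+02] F hold [-2.28  0.06] -0.24 w 0.0448
t 12.75 holder mm [-4.3 -2.9] z 9.8 rpy [-1.8000e+02  1.0000e-02  1.1148e+02] F hold [-2.75 -0.48] -0.91 w 0.0447
t 12.8 holder mm [-4.3 -2.9] z 9.8 rpy [-1.8000e+02  1.0000e-02  1.1147e+02] F hold [-2.32 -0.29] 0.02 w 0.0446
t 12.85 holder mm [-4.2 -2.9] z 9.8 rpy [-179.99    0.    111.47] F hold [-2.14  0.48] -1.08 w 0.0448
```

Static force rose from 0.8 to 2.3 N over 2.8 mm, which matches the spring, so the board is seated. Easing off slowly, then backing away and lifting.

carry_out --motion '[{"dp": [-0.05,0,0],"rotation": [0,0,0],"jaw": 0.05},{"dp": [-0.05,0,0],"rotation": [0,0,0],"jaw": 0.05},{"dp": [-0.05,0,0],"rotation": [0,0,0],"jaw": 0.05},{"dp": [-0.05,0,0],"rotation": [0,0,0],"jaw": 0.05},{"dp": [-0.05,0,0],"rotation": [0,0,0],"jaw": 0.05},{"dp": [-0.05,0,0],"rotation": [0,0,0],"jaw": 0.05},{"dp": [-0.05,0,0],"rotation": [0,0,0],"jaw": 0.05},{"dp": [-0.1,0,0],"rotation": [0,0,0],"jaw": 0.05},{"dp": [-0.5,0,0],"rotation": [0,0,0],"jaw": 0.05},{"dp": [-1.0,0,0],"rotation": [0,0,0],"jaw": 0.05},{"dp": [-1.0,0,0],"rotation": [0,0,0],"jaw": 0.05},{"dp": [-1.0,0,0],"rotation": [0,0,0],"jaw": 0.05},{"dp": [0,0,-2.5],"rotation": [0,0,0],"jaw": 0.05},{"dp": [0,0,-2.5],"rotation": [0,0,0],"jaw": 0.05},{"dp": [0,0,-2.5],"rotation": [0,0,0],"jaw": -0.05},{"dp": [0,0,-2.5],"rotation": [0,0,0],"jaw": -0.05},{"dp": [0,0,0],"rotation": [0,0,0],"jaw": -0.05}]'

```text
clock: 14.32
tool_pos: [0.5642, 0.0052, 0.1144]
orientation: [179.6, 0.2, 111.4]
contact_force: [0.5, -0.8, -0.5]
width: 0.041
```

```bash
python3 - <<'E'
from h import *
st();print(ctrl.read_state()['joints'].round(1))
a=cap('side','side6.png')[125:185,275:355,::-1]
cv2.imwrite('pics/z7.png',cv2.resize(a,(800,600),interpolation=2))
E
```

```text
t 14.32 holder mm [-46.4  -5. ] z 114.4 rpy [1.7960e+02 1.7000e-01 1.1138e+02] F hold [-0.93 -0.2 ] -0.53 w 0.041
[-10.9  30.8  12.  104.9  -8.7  44.8  27. ]
```

View pics/z7.png

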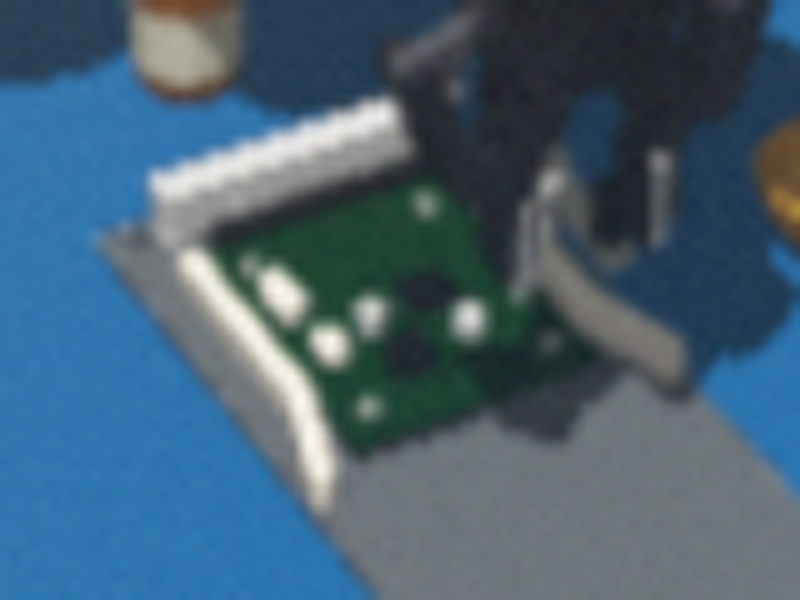

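The board is home: its leading edge is flush with the black pad along (215,240)-(400,180), square between the guides. Next, over the knob.

carry_out --motion '[{"dp": [1.6,1.2,0],"rotation": [0,0,0],"jaw": -0.05},{"dp": [1.6,1.2,0],"rotation": [0,0,0],"jaw": -0.05},{"dp": [1.6,1.2,0],"rotation": [0,0,0],"jaw": -0.05},{"dp": [1.6,1.2,0],"rotation": [0,0,0],"jaw": -0.05},{"dp": [1.6,1.2,0],"rotation": [0,0,0],"jaw": -0.05},{"dp": [1.5,1.25,0],"rotation": [0,0,0],"jaw": -0.05},{"dp": [0,0,2],"rotation": [0,0,0],"jaw": -0.05},{"dp": [0,0,2],"rotation": [0,0,0],"jaw": -0.05},{"dp": [0,0,0],"rotation": [0,0,0],"jaw": -0.05},{"dp": [0,0,0],"rotation": [0,0,0],"jaw": -0.05}]'

```text
clock: 15.2
tool_pos: [0.5929, 0.1208, 0.0683]
orientation: [-179.8, -0.0, 111.4]
contact_force: [-0.8, 0.9, 1.0]
width: 0.0405
```

```bash
python3 - <<'E'
from h import *
st()
a=cap('side','side7.png')[115:175,295:375,::-1]
cv2.imwrite('pics/z8.png',cv2.resize(a,(800,600),interpolation=2))
E
```

```text
t 15.2 holder mm [ 50.7 -74.1] z 68.3 rpy [-1.7978e+02 -1.0000e-02  1.1142e+02] F hold [1.11 0.45] 0.98 w 0.0405
```

View pics/z8.png

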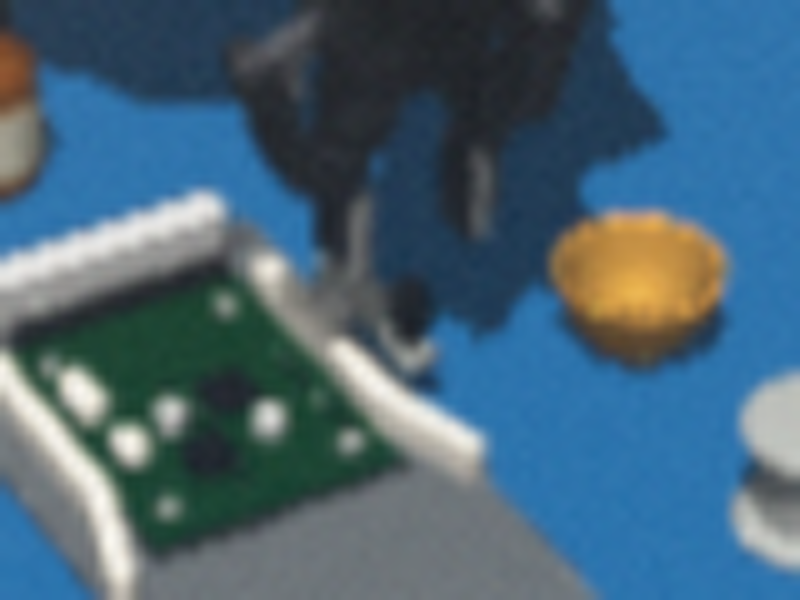

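Knob (black) is at about (408,305) with its top near (408,283), and the fingers are above and behind it. Checking against the model.

```bash
python3 - <<'E'
from h import *
c,sn=np.cos(HA),np.sin(HA);R=np.array([[c,-sn],[sn,c]])
def hp(p):
    p=np.array(p)/1e3; W=np.c_[p[:,:2]@R.T+H,p[:,2]];return ((proj('side',W)+.5-[295,115])*10-.5).round()
print(hp([[48,-78,52],[48,-78,27],[48,-78,40],[-8,-67,20],[-8,67,20],[100,-78,24]]))
uv=(np.array([(408,283),(408,305)])+.5)/10-.5+[295,115]
print((back('side',uv,[.05,.040])[:,:2]-H)@R*1e3)
from cv2 import imread
im=imread('pics/side7.png')[138:156,328:344].sum(2)//3;print(im)
st()
E
```

```text
[[417. 286.]
 [415. 341.]
 [416. 312.]
 [470. 453.]
 [134. 576.]
 [343. 270.]]
[[ 53.09347752 -77.21330004]
 [ 53.0634567  -77.4960217 ]]
[[ 43  58  99  88  65  59  59  58  60  59  58  59  53  48  70  75]
 [ 46  56  99  87  66  62  58  58  58  61  59  57  57  53  57  60]
 [ 57  62  99  87  69  60  59  54  59  60  59  58  60  55  59  56]
 [ 72  76 102  89  68  56  58  56  61  58  57  60  57  60  55  58]
 [ 82  89 102  82  69  58  55  51  53  56  55  56  57  61  62  61]
 [ 87  91  89  84  80  66  54  44  44  46  56  59  58  57  59  58]
 [ 99  90  86  89  84  69  50  42  41  41  53  57  57  58  61  58]
 [104  99  86  85  87  73  50  40  39  40  51  62  62  62  58  57]
 [104  97  77  81  86  77  47  39  37  46  59  79  68  64  61  59]
 [102  84  69  71  85 102  67  40  35  48  79 104  96  87  71  61]
 [122 107  73  67  75 115  82  52  47  78 104 109 109 106  80  84]
 [187 198 140  84  70 103 114  96  89 132 123 114 110 110  99 102]
 [197 227 214 161  98  85 116 141 140 137 116 109 113 110 108 108]
 [154 206 232 222 164  99  93 133 132 106  99 106 111 112 112 110]
 [123 165 219 233 223 165 105  95  85  68  83 104 110 112 110 111]
 [ 89 129 176 219 236 226 179 113  74  62  71  99 111 112 109 112]
 [ 60  90 141 180 218 231 225 192 146 115 100 105 114 110 112 109]
 [ 51  61 104 145 177 204 225 230 219 195 160 127 115 110 109 113]]
t 15.25 holder mm [ 50.4 -75. ] z 69.5 rpy [-1.7992e+02  1.0000e-02  1.1141e+02] F hold [-0.73 -0.62] 0.1 w 0.0404
```

carry_out --motion '[{"dp": [0,0.25,0],"rotation": [0,0,0],"jaw": -0.05},{"dp": [0,0,0.8],"rotation": [0,0,0],"jaw": -0.05},{"dp": [0,0,0.8],"rotation": [0,0,0],"jaw": -0.05},{"dp": [0,0,0.8],"rotation": [0,0,0],"jaw": -0.05},{"dp": [0,0,0.7],"rotation": [0,0,0],"jaw": -0.05},{"dp": [0,0,0.5],"rotation": [0,0,0],"jaw": -0.05},{"dp": [0,0,0],"rotation": [0,0,0],"jaw": -0.05},{"dp": [0,0,0],"rotation": [0,0,0],"jaw": -0.3},{"dp": [0,0,0],"rotation": [0,0,0],"jaw": -0.58},{"dp": [0,0,0],"rotation": [0,0,0],"jaw": -0.58},{"dp": [0,0,0],"rotation": [0,0,0],"jaw": -0.58}]' --newtons 20

```text
clock: 16.17
tool_pos: [0.5965, 0.1229, 0.0341]
orientation: [180.0, 0.0, 111.5]
contact_force: [-1.1, 0.1, 0.1]
width: 0.0183
```

```bash
python3 -c "from h import *;st()"
```

```text
t 16.17 holder mm [ 51.3 -78.2] z 34.1 rpy [1.7996e+02 1.0000e-02 1.1148e+02] F hold [0.46 1.01] 0.09 w 0.0183
```

carry_out --motion '[{"dp": [0.03,-0.52,0],"rotation": [0,0,6],"jaw": -0.58},{"dp": [0.03,-0.52,0],"rotation": [0,0,6],"jaw": -0.58},{"dp": [0.03,-0.52,0],"rotation": [0,0,6],"jaw": -0.58},{"dp": [0.03,-0.52,0],"rotation": [0,0,6],"jaw": -0.58}]'

```text
clock: 16.5
tool_pos: [0.5764, 0.1197, 0.0343]
orientation: [179.9, -0.0, 87.2]
contact_force: [0.6, -0.0, -0.3]
width: 0.0182
```

```bash
python3 -c "from h import *;st();print(ctrl.read_state()['joints'].round(1))"
```

```text
t 16.5 holder mm [ 55.7 -58.3] z 34.3 rpy [ 1.799e+02 -4.000e-02  8.718e+01] F hold [-0.25 -0.54] -0.29 w 0.0182
[-24.9  39.5  17.4 104.9 -18.   38.2   0.2]
```

carry_out --motion '[{"dp": [0.03,-0.52,0],"rotation": [0,0,6],"jaw": -0.58},{"dp": [0.03,-0.52,0],"rotation": [0,0,6],"jaw": -0.58},{"dp": [0.03,-0.52,0],"rotation": [0,0,6],"jaw": -0.58},{"dp": [0.03,-0.52,0],"rotation": [0,0,6],"jaw": -0.58}]'

```text
clock: 16.83
tool_pos: [0.5564, 0.125, 0.0344]
orientation: [179.9, -0.1, 63.2]
contact_force: [0.9, 0.3, -0.1]
width: 0.0182
```

```bash
python3 - <<'E'
from h import *
st()
a=cap('side','side8.png')[115:175,275:355,::-1]
cv2.imwrite('pics/z9.png',cv2.resize(a,(800,600),interpolation=2))
E
```

```text
t 16.83 holder mm [ 67.9 -41.7] z 34.4 rpy [ 1.7991e+02 -7.0000e-02  6.3180e+01] F hold [ 0.   -0.93] -0.07 w 0.0182
```

View pics/z9.png

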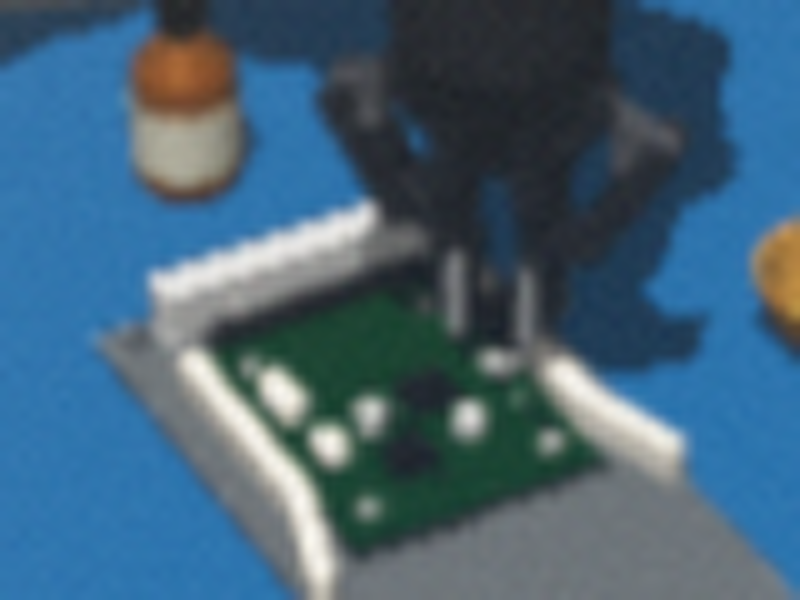

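The black knob sits between the two fingers (490,310), with the arm tip under it at (495,360), so the clamp is following. The board is still against the pad. Continuing the arc.

carry_out --motion '[{"dp": [0.03,-0.52,0],"rotation": [0,0,6],"jaw": -0.58},{"dp": [0.03,-0.52,0],"rotation": [0,0,6],"jaw": -0.58},{"dp": [0.03,-0.52,0],"rotation": [0,0,6],"jaw": -0.58},{"dp": [0.03,-0.52,0],"rotation": [0,0,6],"jaw": -0.58},{"dp": [0.03,-0.52,0],"rotation": [0,0,6],"jaw": -0.58},{"dp": [0.03,-0.4,0],"rotation": [0,0,6],"jaw": -0.58},{"dp": [0.03,-0.3,0],"rotation": [0,0,6],"jaw": -0.58}]'

```text
clock: 17.47
tool_pos: [0.5337, 0.1484, 0.0341]
orientation: [180.0, -0.0, 21.3]
contact_force: [-0.2, -1.0, 0.4]
width: 0.0179
```

```bash
python3 -c "from h import *;st()"
```

```text
t 17.47 holder mm [ 98.  -29.1] z 34.1 rpy [ 1.7999e+02 -3.0000e-02  2.1340e+01] F hold [-0.84  0.49] 0.44 w 0.0179
```

carry_out --motion '[{"dp": [0,-0.1,0],"rotation": [0,0,0],"jaw": -0.58},{"dp": [0,-0.1,0],"rotation": [0,0,0],"jaw": -0.58},{"dp": [0,-0.1,0],"rotation": [0,0,0],"jaw": -0.58}]'

```text
clock: 17.72
tool_pos: [0.5325, 0.1508, 0.0338]
orientation: [180.0, 0.0, 21.7]
contact_force: [0.1, -1.3, -0.3]
width: 0.0183
```

carry_out --motion '[{"dp": [0,-0.1,0],"rotation": [0,0,0],"jaw": -0.58},{"dp": [0,-0.1,0],"rotation": [0,0,0],"jaw": -0.58},{"dp": [0,0,0],"rotation": [0,0,0],"jaw": -0.58}]'

```text
clock: 17.97
tool_pos: [0.5317, 0.153, 0.0338]
orientation: [-180.0, -0.0, 21.5]
contact_force: [-0.4, -0.1, -0.4]
width: 0.0178
```

```bash
python3 -c "from h import *;st()"
```

```text
t 17.97 holder mm [103.  -28.9] z 33.8 rpy [-179.98   -0.     21.54] F hold [0.08 0.39] -0.36 w 0.0178
```

carry_out --motion '[{"dp": [0,-0.1,0],"rotation": [0,0,0],"jaw": -0.58},{"dp": [0,-0.1,0],"rotation": [0,0,0],"jaw": -0.58},{"dp": [0,0,0],"rotation": [0,0,0],"jaw": -0.58}]'

```text
clock: 18.22
tool_pos: [0.531, 0.1547, 0.0338]
orientation: [180.0, 0.0, 21.5]
contact_force: [0.8, -0.7, 0.4]
width: 0.0178
```

carry_out --motion '[{"dp": [0,-0.1,0],"rotation": [0,0,0],"jaw": -0.58},{"dp": [0,0,0],"rotation": [0,0,0],"jaw": -0.58}]'

```text
clock: 18.38
tool_pos: [0.5309, 0.1549, 0.0339]
orientation: [179.9, -0.0, 21.5]
contact_force: [0.8, -4.2, -0.7]
width: 0.0176
```

```bash
python3 -c "from h import *;st()"
```

```text
t 18.38 holder mm [105.1 -28.9] z 33.9 rpy [ 1.7992e+02 -1.0000e-02  2.1450e+01] F hold [-4.15  0.81] -0.65 w 0.0176
```

carry_out --motion '[{"dp": [0,-0.1,0],"rotation": [0,0,0],"jaw": -0.58},{"dp": [0,-0.1,0],"rotation": [0,0,0],"jaw": -0.58},{"dp": [0,0,0],"rotation": [0,0,0],"jaw": -0.58},{"dp": [0,0,0],"rotation": [0,0,0],"jaw": -0.58}]'

```text
clock: 18.72
tool_pos: [0.5309, 0.1551, 0.0339]
orientation: [179.8, -0.0, 21.4]
contact_force: [2.7, -8.7, -2.7]
width: 0.0178
```

```bash
python3 -c "from h import *;st()"
```

```text
t 18.72 holder mm [105.3 -28.9] z 33.9 rpy [ 1.7979e+02 -4.0000e-02  2.1360e+01] F hold [-9.1  0.7] -2.7 w 0.0178
```

The clamp is hard against its limit (9 N, no travel). Backing off to centre on the knob, opening, then lifting away clear of the view.

carry_out --motion '[{"dp": [0,0.2,0],"rotation": [0,0,0],"jaw": -0.58},{"dp": [0,0.3,0],"rotation": [0,0,0],"jaw": -0.58},{"dp": [0,0,0],"rotation": [0,0,0],"jaw": -0.2},{"dp": [0,0,0],"rotation": [0,0,0],"jaw": -0.1},{"dp": [0,0,0],"rotation": [0,0,0],"jaw": -0.1},{"dp": [0,0,-0.6],"rotation": [0,0,0],"jaw": -0.1},{"dp": [0,0,-1.2],"rotation": [0,0,0],"jaw": -0.1},{"dp": [0,0,-2.5],"rotation": [0,0,0],"jaw": -0.1},{"dp": [0,0,-3.5],"rotation": [0,0,0],"jaw": -0.1},{"dp": [0,0,-3.5],"rotation": [0,0,0],"jaw": -0.1},{"dp": [0,0,-3.5],"rotation": [0,0,0],"jaw": -0.1},{"dp": [-2.5,-2.5,0],"rotation": [0,0,0],"jaw": -0.1},{"dp": [-2.5,-2.5,0],"rotation": [0,0,0],"jaw": -0.1},{"dp": [-2.5,-2.5,0],"rotation": [0,0,0],"jaw": -0.1},{"dp": [-2.5,-2.5,0],"rotation": [0,0,0],"jaw": -0.1},{"dp": [-2.5,-2.5,0],"rotation": [0,0,0],"jaw": -0.1},{"dp": [-2.5,-2.5,0],"rotation": [0,0,0],"jaw": -0.1},{"dp": [0,0,0],"rotation": [0,0,0],"jaw": -0.1}]'

```text
clock: 20.22
tool_pos: [0.3302, 0.2406, 0.1816]
orientation: [-179.8, 0.3, 21.9]
contact_force: [-0.0, -0.5, -0.5]
width: 0.0383
```

```bash
python3 - <<'E'
from h import *
st()
a=cap('side','side9.png')[120:180,275:375,::-1];b=cap('top','top9.png')[95:220,155:330,::-1]
a=cv2.resize(a,(560,336),interpolation=2);b=cv2.resize(b,(370,264),interpolation=2)
o=np.zeros((600,560,3),np.uint8);o[:336]=a;o[336:,:370]=b
cv2.imwrite('pics/z10.png',o)
E
```

```text
t 20.22 holder mm [258.3 126.6] z 181.6 rpy [-179.8     0.32   21.95] F hold [-0.41  0.2 ] -0.51 w 0.0383
```

View pics/z10.png

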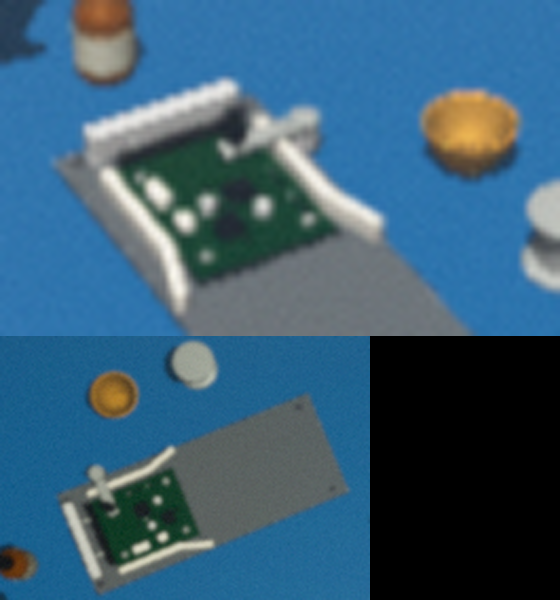

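The board is home between the guides with its front at the dark pad, and the clamp arm lies square across its front at (270,140) side / (103,490) top. Bowl, spool and bottle are unmoved. One quick number check before handing in.

```bash
python3 - <<'E'
from h import *
c,sn=np.cos(HA),np.sin(HA);R=np.array([[c,-sn],[sn,c]])
f=np.array([370/175,264/125])
p=lambda q:(np.array(q)-[0,336]+.5)/f-.5+[155,95]
print('trailing corners',(back('top',p([(172,468),(201,535)]),.017)[:,:2]-H)@R*1e3)
print('clamp pivot/tip',(back('top',p([(96,471),(113,513)]),.027)[:,:2]-H)@R*1e3)
x=(back('top',p([(172,468),(201,535)]),.017)[:,:2]-H)@R*1e3
if abs(x[:,0].mean())<8: print(job.hand_in())
E
```

```text
trailing corners [[  5.31451594 -47.31788225]
 [  4.12531368  53.42392094]]
clamp pivot/tip [[100.78160588 -81.01921061]
 [101.43193747 -19.12713652]]
the job is handed in; nothing more can be done
None
```

The board is home against the rubber stop, the clamp is closed across it, and I handed the job in at about 20 s of the 53 s allowed.

- **Board:** I pushed it along the holder with two fingertips. The push force read between calls stayed under about 3 N. Near the end it rose about 0.5 N per mm, matching the stop's spring. I then eased off slowly.
- **Clamp:** I swung it round by its knob, with the fingers loosely around it, until it stopped dead against its limit at about 9 N. Then I let go and moved the arm clear.
- **Last pictures:** The board's front is at the pad and it lies square between the guides. The spool, bottle and bowl look unmoved.
- **Last measurement:** The trailing edge is at holder x of about 4–5 mm, against 0 if the stop were relaxed. That would put the stop pressed in by roughly 4–5 mm, but a few millimetres of that could be measuring error. The clamp's pivot and tip both measured x of about 101 mm, so it is square across the board.
- **Disagreements:** The camera readings of the holder and knob differed by 2–5 mm from the model. That was within the gaps I had left, so nothing needed mending. One move call was refused for missing fields and I sent it again.

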